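# Warm the cheese buns and hold the timer dial

## Task

Shake the six small cheese buns out of the aluminium scoop over the warmer's steel tray so that all of them lie down in the tray, at least two on each side of its middle rib, and stand the empty scoop upright back on the counter. Then turn the warmer's spring-return dial clockwise past the first two clicks to the third one (the three-dot mark) without forcing it on over the ridge after that, and finish while still holding it there, because it springs back if let go. Leave the coffee pot, saucer, can opener, glass and spoon where they are.

Things in the scene. Friction and masses are not known exactly. Their poses are not given: they have to be found in the camera images.
- warmer: Fixed white food warmer, 240 (x) x 360 (y) mm, its flat deck 70 mm above the counter; origin at the centre of its underside, z up, x away from the robot, y to the left. A square steel tray stands on the left of the deck, the dial on the right, its axis at local (0, -115) mm
- tray_mid (a point): Centre of the tray's floor, 73 mm above the counter, at warmer local (0, +60) mm, same axes. Inside 190 x 190 mm; rim 25 mm above the floor; walls 3 mm. A rib 4 mm thick, 10 mm high, runs along y over the middle (x = 0) and parts the tray into a near and a far half
- dial_grip (a point): Centre of the dial's upright grip bar, on its vertical axis, 32 mm above the deck. Bar 52 mm long, 14 thick, from 6 to 42 mm above the deck, on a disc 48 mm across, 6 high. The point turns with the dial: x runs along the bar to the white pointer; at rest that is the warmer's +x. Dots on the deck round the dial mark the clicks (1, 2, 3 dots), a dash marks rest
- dial (a joint): Dial angle in rad, 0 at rest, grows clockwise seen from above. Clicks (shallow notches) at 0.42, 0.84, 1.26, low ridges half-way between and one more ridge at 1.47; end stop 1.65. A spring turns it back to 0 from everywhere when let go: 0.055 N m at rest, 0.17 N m at the third click; a ridge adds about 0.03 N m
- scoop_grip (a point): Middle of the upright grip plate at the back of the loose aluminium scoop (0.16 kg), 85 mm above its underside. Plate 14 mm thick (x), 50 wide (y), from 20 to 110 mm above the underside. x points to the open nose, z up. The buns in it slide out when it is tipped nose down by some 18 to 26 degrees, and a shake helps
- scoop_nose (a point): Middle of the scoop's open front edge, on the floor's upper face: 131 mm ahead (x) and 82 mm below (z) the grip point; same axes. Trough 124 mm long, 88 wide, side walls 34 high, floor 3 thick, no lip at the nose; a rib 21 mm high along its middle makes two channels with three buns each
- bun0_mid (a point): Centre of a cheese bun (all six alike): hard little round bun with flat underside, 29 mm across, 24 mm high, 12 g; starts in the scoop
- bun1_mid (a point): Centre of a cheese bun (all six alike): hard little round bun with flat underside, 29 mm across, 24 mm high, 12 g; starts in the scoop
- bun2_mid (a point): Centre of a cheese bun (all six alike): hard little round bun with flat underside, 29 mm across, 24 mm high, 12 g; starts in the scoop
- bun3_mid (a point): Centre of a cheese bun (all six alike): hard little round bun with flat underside, 29 mm across, 24 mm high, 12 g; starts in the scoop
- bun4_mid (a point): Centre of a cheese bun (all six alike): hard little round bun with flat underside, 29 mm across, 24 mm high, 12 g; starts in the scoop
- bun5_mid (a point): Centre of a cheese bun (all six alike): hard little round bun with flat underside, 29 mm across, 24 mm high, 12 g; starts in the scoop
- pot: Bystander: aluminium coffee pot, 105 mm wide base, 150 mm tall, handle and spout; origin at its underside
- saucer: Bystander: white ceramic saucer, 145 mm across, 18 mm high; origin at its underside
- opener: Bystander: steel can opener, about 120 mm long, lying flat; origin at its underside
- glass: Bystander: drinking glass, 66 mm across, 85 mm tall; origin at its underside
- spoon: Bystander: spoon lying flat; origin at its underside

How it is judged:
On the way, in this order (a step that is already met when the one before it is completed fails the run):
1. all six buns lie in the tray, at least two on each side of its rib (x of bun0_mid in the frame of warmer between -0.095 and 0.095 m and y of bun0_mid in the frame of warmer between -0.035 and 0.155 m and z of bun0_mid in the frame of warmer between 0.07 and 0.105 m and x of bun1_mid in the frame of warmer between -0.095 and 0.095 m and y of bun1_mid in the frame of warmer between -0.035 and 0.155 m and z of bun1_mid in the frame of warmer between 0.07 and 0.105 m and x of bun2_mid in the frame of warmer between -0.095 and 0.095 m and y of bun2_mid in the frame of warmer between -0.035 and 0.155 m and z of bun2_mid in the frame of warmer between 0.07 and 0.105 m and x of bun3_mid in the frame of warmer between -0.095 and 0.095 m and y of bun3_mid in the frame of warmer between -0.035 and 0.155 m and z of bun3_mid in the frame of warmer between 0.07 and 0.105 m and x of bun4_mid in the frame of warmer between -0.095 and 0.095 m and y of bun4_mid in the frame of warmer between -0.035 and 0.155 m and z of bun4_mid in the frame of warmer between 0.07 and 0.105 m and x of bun5_mid in the frame of warmer between -0.095 and 0.095 m and y of bun5_mid in the frame of warmer between -0.035 and 0.155 m and z of bun5_mid in the frame of warmer between 0.07 and 0.105 m and (x of each of bun0_mid, bun1_mid in the frame of warmer below 0 m or x of each of bun0_mid, bun2_mid in the frame of warmer below 0 m or x of each of bun0_mid, bun3_mid in the frame of warmer below 0 m or x of each of bun0_mid, bun4_mid in the frame of warmer below 0 m or x of each of bun0_mid, bun5_mid in the frame of warmer below 0 m or x of each of bun1_mid, bun2_mid in the frame of warmer below 0 m or x of each of bun1_mid, bun3_mid in the frame of warmer below 0 m or x of each of bun1_mid, bun4_mid in the frame of warmer below 0 m or x of each of bun1_mid, bun5_mid in the frame of warmer below 0 m or x of each of bun2_mid, bun3_mid in the frame of warmer below 0 m or x of each of bun2_mid, bun4_mid in the frame of warmer below 0 m or x of each of bun2_mid, bun5_mid in the frame of warmer below 0 m or x of each of bun3_mid, bun4_mid in the frame of warmer below 0 m or x of each of bun3_mid, bun5_mid in the frame of warmer below 0 m or x of each of bun4_mid, bun5_mid in the frame of warmer below 0 m) and (x of each of bun0_mid, bun1_mid in the frame of warmer above 0 m or x of each of bun0_mid, bun2_mid in the frame of warmer above 0 m or x of each of bun0_mid, bun3_mid in the frame of warmer above 0 m or x of each of bun0_mid, bun4_mid in the frame of warmer above 0 m or x of each of bun0_mid, bun5_mid in the frame of warmer above 0 m or x of each of bun1_mid, bun2_mid in the frame of warmer above 0 m or x of each of bun1_mid, bun3_mid in the frame of warmer above 0 m or x of each of bun1_mid, bun4_mid in the frame of warmer above 0 m or x of each of bun1_mid, bun5_mid in the frame of warmer above 0 m or x of each of bun2_mid, bun3_mid in the frame of warmer above 0 m or x of each of bun2_mid, bun4_mid in the frame of warmer above 0 m or x of each of bun2_mid, bun5_mid in the frame of warmer above 0 m or x of each of bun3_mid, bun4_mid in the frame of warmer above 0 m or x of each of bun3_mid, bun5_mid in the frame of warmer above 0 m or x of each of bun4_mid, bun5_mid in the frame of warmer above 0 m)), for 0.3 s.
2. the scoop stands upright on the counter, let go (all of step 1 and angle between scoop_grip's own z axis and vertical below 0.12 rad and height (world z) of scoop_grip below 0.092 m and contact force between the fingers and scoop below 0.1 N and contact force between scoop and warmer below 0.1 N and linear speed of scoop below 0.03 m/s), for 0.3 s.
3. the dial is held at its third click (value of joint dial between 1.11 and 1.43 rad and velocity of joint dial between -0.3 and 0.3 rad/s and contact force between the fingers and dial above 0.5 N), for 0.3 s.
At the end, for the whole second after the job is handed in: All six buns lie in the tray, at least two in its near and two in its far half; the scoop stands upright on the counter (within 0.12 rad), at rest, clear of gripper and warmer; the fingers push the dial with over 0.5 N and hold it still between 1.11 and 1.43 rad (all of step 2 and all of step 3); the arm keeps its last pose, push and grip.
It fails at once if the dial is turned over the ridge after the third click (beyond 1.50 rad) (value of joint dial above 1.5 rad).
It fails at once if the coffee pot, saucer, can opener, glass or spoon is moved by more than 30 mm (distance of any of pot, saucer, opener, glass, spoon from where it was at the start of the episode above 0.03 m).
It also fails if it takes over 64 s, if anything falls off the work surface, if the arm or the gripper's body presses on something with over 40 N, if the wrist force passes 120 N, or if a joint passes its speed limit or range.

## Robot

A 7-joint arm with a two-finger parallel gripper is mounted at the origin on the work surface. World frame = base frame: x ahead of the robot, y to its left, z up, the work surface at z = 0. Lengths are in m, angles in rad, forces in N, time in s.
With the tool pointing down it reaches from about 0.4 to 0.875 m from the base axis. Payload 19.3 kg.
Tool frame: the origin (TCP) lies on the front face of the gripper's body, between the roots of the fingers; the fingertips stand 73 mm ahead of it and the grasp point (between the pads) lies 54 mm ahead of it; z points along the fingers, y is the direction in which the jaws open and shut (so a half turn about z gives the same grasp; the last joint's range is limited). The gripper opens to 85 mm and grips with 20 to 120 N. Pads are 22 mm wide; open, the fingers measure 114 mm over their backs; the gripper's body (76 mm by 85 mm) begins 54 mm behind the grasp point. The pads swing forward as they close: fully open they stand 13 mm farther back than shut.
Start: joints at [1.128, 0.521, -0.036, 1.599, 0.021, 1.021, -0.113], TCP at [0.228, -0.582, 0.304] pointing down, gripper open.
Joint ranges: [-2.91, 2.91], [-0.3, 2.13], [-1.5, 1.42], [0.17, 2.43], [-1.26, 4.41], [0.16, 1.93], [-2.52, 2.52]. Speed limits (rad/s): [1.89, 1.89, 2.39, 2.39, 3.01, 3.01, 3.01].

## Interface

Orientations are given as [roll, pitch, yaw] about the fixed x, y, z axes, in that order (R = Rz(yaw) Ry(pitch) Rx(roll)).
In Python, from workcell import bot gives the robot as it stands.
- The arm moves only by the shell command python3 -m crank 'ROWS' [OPENING] [FORCE]. ROWS is a JSON object of lists of equal length, an entry for each row: "travel": the shift along the world's x, y, z in cm, a list of three; "rot": the turn, a rotation vector about the world's x, y, z in degrees, a list of three. A call has 1 to 8 rows; each row is the pose to reach, as a shift and turn from the pose commanded when the call began; what a row does not reach only later rows make up. A row lasts 1/10 s, in which the tool goes at most 50 mm and 8.59 degrees, less where a joint would pass 70% of its speed; a pose out of reach is approached as far as the arm can. A call with a gripper value outside its range is refused whole. OPENING is the opening, from -1 (shut) to 1 (fully open), so that 0 is half open, set as the call begins (- or left out, the last holds). The fingers move at their own pace and stop on an object; FORCE is the grip in N (left out, the last holds). Time passes only in rows, so rows that repeat a pose let the fingers close. It gives the time, the measured TCP pose, the force and the opening at its end, in the units of the state.
- bot.observe(): the state, without advancing time (a new reading comes with each control period).
- bot.grab_frame(name): name is "side" or "top" or "wrist"; returns the picture (400x640x3 uint8, red, green, blue); there is no depth.
- bot.camera_model(name): a dict with "fx", "fy", "cx", "cy" (pixels), "k1" (the pictures are not rectified: a ray, as slopes to the right and down, at radius r is drawn at 1 + k1 r^2 times it, then the intrinsics apply), "R" (3x3) and "t" (3): a world point X has camera coordinates R X + t. Camera axes: x right, y down, z forward; pixel columns grow to the right and rows downward; lengths in m; the calibration is good to about 2 mm. A picture is of the moment at which its call begins: read the wrist's pose just before it. camera_model takes no time and is no camera call; for the wrist camera it gives the pose at the moment of the call.
- bot.job_done(): hands the job in, once; it reports no verdict.
Trained networks look in the newest picture that a camera, given by its name, has taken for a name from the list of things; names that differ only in an ending like _2 or _b are one class to them, and where a whole thing is asked for, a point or a joint stands for the part that bears it (a point fixed in the world has none). Each returns a list of dicts, best first, with "conf" (0 to 1); they miss things now and then, are a little off and sometimes report something else, mostly with a low value. They report only what shows in the picture. A call takes as long as a camera call.
- bot.silhouettes(camera, thing): "pixels" (400x640 bool, what is visible of it) and "box" ([centre column, centre row, width, height] in pixels, round what is visible of it).
The state is a dict: "clock": time; "qpos": joint angles; "qd": joint speeds; "joint_efforts": joint torques, N m; "position": TCP position; "tool_rot": TCP orientation; "force": force on the tool from outside, world axes, zero at the start; "moment": the same for the moment, N m; "grip_width": finger opening in m.
Only numpy, scipy, OpenCV 4.12 (cv2) and the standard library are available. Lean on these libraries where they do the work, as an engineer would, in place of code of your own. Each camera call takes 0.05 s, during which the arm holds its last target.

## Working session

There is one attempt and no reset: what is moved stays moved. The work goes in short steps, Python scripts to look and compute and a shell command to move; the robot and the scene stay as the last step left them, time stands still between calls to the robot, and variables do not carry over. Pictures are saved under pics/ and viewed, and the job is handed in when it is done.

```bash
ls; mkdir -p pics; python3 - <<'E'
from workcell import bot
import cv2
print(bot.observe())
for n in ("side","top","wrist"):
    m=bot.camera_model(n); print(n,m)
    cv2.imwrite(f"pics/{n}0.png",bot.grab_frame(n)[:,:,::-1])
print(bot.observe()["clock"])
E
```

```text
pics
{'clock': 0.0, 'qpos': array([ 1.12777979,  0.52203716, -0.03634647,  1.59997905,  0.02119094,
        1.02106363, -0.11281043]), 'qd': array([-4.98716740e-04,  7.48293151e-05, -6.00515639e-04,  1.17031305e-03,
        2.44172062e-04,  6.19950750e-04,  2.44371150e-03]), 'joint_efforts': array([-2.14952292e-03, -9.27112770e+01,  1.97811820e+00, -3.69939387e+01,
        1.74485764e-02,  8.00317910e-03,  1.69636473e-05]), 'position': array([ 0.2275484 , -0.58185208,  0.3033214 ]), 'tool_rot': array([-3.14049155e+00,  5.94490601e-05,  3.72807442e-01]), 'force': array([-0.85997639, -0.02275456, -0.16749939]), 'moment': array([-0.00859217,  0.01061208, -0.02190867]), 'grip_width': 0.08540315618454127}
side {'fx': 361.94401609506326, 'fy': 361.94401609506326, 'cx': 316.46026473479907, 'cy': 198.26290747016927, 'k1': -0.06509899794420179, 'R': array([[-0.70827088, -0.70590759,  0.00684328],
       [-0.50628565,  0.50117736, -0.70178066],
       [ 0.4919626 , -0.50051546, -0.71236022]]), 't': array([0.40588755, 0.37302377, 0.71175031])}
top {'fx': 507.72507456987347, 'fy': 507.72507456987347, 'cx': 315.5063181437183, 'cy': 197.58943057840057, 'k1': -0.0705256366351386, 'R': array([[-1.58683706e-02, -9.99865207e-01, -4.21459862e-03],
       [-9.73707282e-01,  1.64109630e-02, -2.27210935e-01],
       [ 2.27249474e-01,  4.98318048e-04, -9.73836448e-01]]), 't': array([-0.01158143,  0.5994944 ,  1.53185109])}
wrist {'fx': 292.9630727863779, 'fy': 292.9630727863779, 'cx': 320.4949436413342, 'cy': 203.61945728485227, 'k1': -0.04688302815341439, 'R': array([[ 0.36423856, -0.93130437, -0.00156272],
       [-0.89141981, -0.34912431,  0.28893413],
       [-0.2696312 , -0.10384791, -0.9573477 ]]), 't': array([-0.6259289 , -0.03810586,  0.37929159])}
0.15
```

View pics/top0.png

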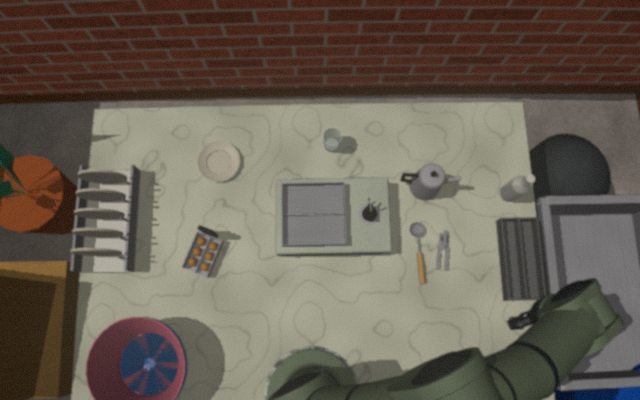

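View pics/side0.png

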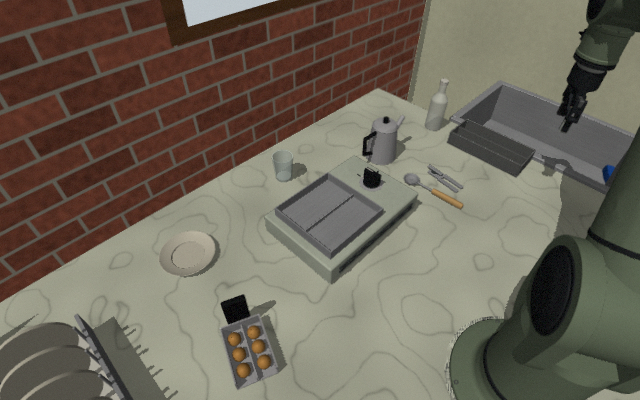

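View pics/wrist0.png

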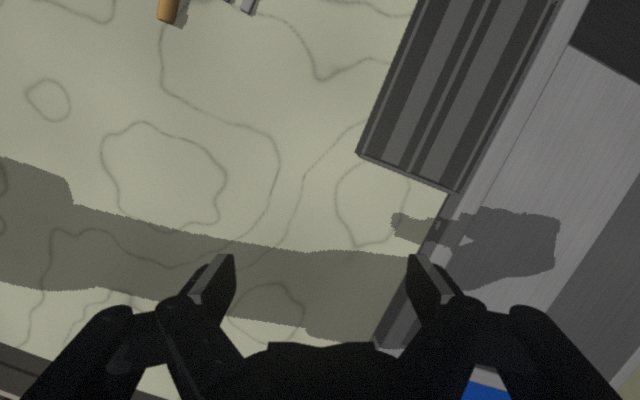

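```bash
cat > h.py <<'E'
import numpy as np, cv2
from scipy.optimize import minimize
from scipy.spatial.transform import Rotation as Rn
def project(m,P):
    P=np.atleast_2d(P); c=P@np.array(m["R"]).T+np.array(m["t"]); s=c[:,:2]/c[:,2:]
    s=s*(1+m["k1"]*(s**2).sum(1,keepdims=True))
    return s*[m["fx"],m["fy"]]+[m["cx"],m["cy"]]
def ray(m,uv,z):
    d=(np.array(uv,float)-[m["cx"],m["cy"]])/[m["fx"],m["fy"]]; s=d.copy()
    for _ in range(20): s=d/(1+m["k1"]*(s**2).sum())
    R=np.array(m["R"]);o=-R.T@np.array(m["t"]);v=R.T@np.r_[s,1]
    return o+v*(z-o[2])/v[2]
def box(x0,x1,y0,y1,z0,z1): return np.array([[x,y,z] for x in(x0,x1) for y in (y0,y1) for z in (z0,z1)],float)
def render(m,parts,x,y,yaw,z=0,up=4):
    im=np.zeros((400*up,640*up),np.uint8); c,s=np.cos(yaw),np.sin(yaw)
    for p in parts:
        q=np.c_[c*p[:,0]-s*p[:,1]+x,s*p[:,0]+c*p[:,1]+y,p[:,2]+z]
        h=cv2.convexHull(((project(m,q)+.5)*up).astype(np.float32)).round().astype(np.int32)
        cv2.fillConvexPoly(im,h,255)
    return cv2.resize(im,(640,400),interpolation=cv2.INTER_AREA)/255.
WARMER=[box(-.12,.12,-.18,.18,0,.07),box(-.098,.098,-.038,.158,.07,.098),box(-.026,.026,-.122,-.108,.07,.112)]
# scoop in grip frame (origin grip point; underside at -.085)
SCOOP=[box(.131-.124,.131,-.044,.044,-.085,-.051),box(-.007,.007,-.025,.025,-.065,.025)]
def fit(obs,parts,x0,z=0):
    def f(p):
        e=0
        for m,px in obs: e+=np.abs(render(m,parts,p[0],p[1],p[2],z)-px).sum()/px.sum()
        return e
    best=None
    for k in range(2):
        r=minimize(f,x0 if best is None else best.x,method="Nelder-Mead",options=dict(initial_simplex=np.array([x0]*4 if best is None else [best.x]*4)+np.array([[0,0,0],[.02,0,0],[0,.02,0],[0,0,.12]])*(1 if best is None else .4),xatol=1e-4,fatol=1e-4)); best=r
    return best.x,best.fun
E
python3 - <<'E'
from workcell import bot
from h import *
obs={}
M={n:bot.camera_model(n) for n in("top","side")}
for n in("top","side"):
    for t in("warmer","scoop_grip","bun0_mid","dial_grip"):
        s=bot.silhouettes(n,t)
        print(n,t,[(round(d["conf"],2),np.round(d["box"]),d["pixels"].sum()) for d in s[:7]])
        obs[n,t]=s
import pickle;pickle.dump((M,obs),open("obs0.pkl","wb"))
print(bot.observe()["clock"])
for px in [(334,216),(207,231),(199,270)]: print(ray(M["top"],px,.07))
E
```

```text
top warmer [(0.74, array([334., 217., 120.,  79.]), np.int64(8786))]
top scoop_grip [(0.6, array([203., 252.,  43.,  55.]), np.int64(1010))]
top bun0_mid [(0.52, array([202., 240.,  11.,  14.]), np.int64(57)), (0.24, array([202., 267.,  11.,  12.]), np.int64(77))]
top dial_grip [(0.7, array([370., 213.,  14.,  18.]), np.int64(182)), (0.57, array([335., 219., 116.,  80.]), np.int64(8944)), (0.47, array([204., 266.,   8.,  13.]), np.int64(53))]
side warmer [(0.34, array([250., 341.,  62.,  96.]), np.int64(2333))]
side scoop_grip [(0.98, array([247., 342.,  61.,  94.]), np.int64(2398))]
side bun0_mid [(0.73, array([235., 339.,  16.,  12.]), np.int64(170))]
side dial_grip [(0.81, array([371., 178.,  20.,  21.]), np.int64(285)), (0.44, array([260., 346.,  12.,  13.]), np.int64(156))]
0.55
[ 0.53895155 -0.07822383  0.07      ]
[0.49776308 0.31848184 0.07      ]
[0.37693051 0.33960906 0.07      ]
```

```bash
python3 - <<'E'
from h import *
import pickle
M,obs=pickle.load(open("obs0.pkl","rb"))
def clean(p):
    p=p.astype(np.uint8); c,_=cv2.findContours(cv2.morphologyEx(p,cv2.MORPH_CLOSE,np.ones((5,5))),0,1)
    o=np.zeros_like(p); cv2.drawContours(o,[max(c,key=cv2.contourArea)],-1,1,-1); return o.astype(float)
w,e=fit([(M["top"],clean(obs["top","warmer"][0]["pixels"]))],WARMER,[.55,-.075,0]); print("warmer",w,e)
st=clean(obs["top","scoop_grip"][0]["pixels"]);ss=clean(obs["side","scoop_grip"][0]["pixels"])
for o in ([(M["top"],st)],[(M["side"],ss)],[(M["top"],st),(M["side"],ss)]):
    s,e=fit(o,SCOOP,[.49,.32,2.9],.085); print("scoop",s,e)
d=clean(obs["side","dial_grip"][0]["pixels"]);d2=clean(obs["top","dial_grip"][0]["pixels"])
D=[box(-.026,.026,-.007,.007,.006,.042),np.array([[.024*np.cos(a),.024*np.sin(a),h] for a in np.arange(0,6.2,.3) for h in (0,.006)])]
for o in ([(M["side"],d)],[(M["top"],d2)],[(M["side"],d),(M["top"],d2)]):
  q,e=fit(o,D,[.55,-.19,0],.07); print("dial",q,e)
c,s_=np.cos(w[2]),np.sin(w[2]); print("dial from warmer",w[0]+.115*s_,w[1]-.115*c)
for n in("top","side"):
    im=cv2.imread(f"pics/{n}0.png")
    for parts,p,z in((WARMER,w,0),(SCOOP,s,.085)):
        r=(render(M[n],parts,*p,z)>.5).astype(np.uint8);cc,_=cv2.findContours(r,0,1);cv2.drawContours(im,cc,-1,(0,0,255),1)
    a=im[140:300,170:430] if n=="top" else im[130:400,190:440]
    cv2.imwrite(f"pics/fit_{n}.png",cv2.resize(a,None,fx=2,fy=2))
E
```

```text
warmer [ 0.54444344 -0.07237389  0.00352999] 0.026244515561744848
scoop [0.49728303 0.31839512 2.76922695] 0.04385903392653634
scoop [0.4961578  0.31763746 2.77435495] 0.04373516739245639
scoop [0.49685439 0.31791767 2.77624245] 0.09337923975255744
dial [ 0.54351173 -0.1844544  -0.00375213] 0.14542827657378743
dial [ 0.54539356 -0.18813068  0.03323551] 0.15798319327731092
dial [ 0.54493428 -0.18690335  0.0815184 ] 0.35940900516751917
dial from warmer 0.5448493854267958 -0.18737317770470793
```

View pics/fit_top.png

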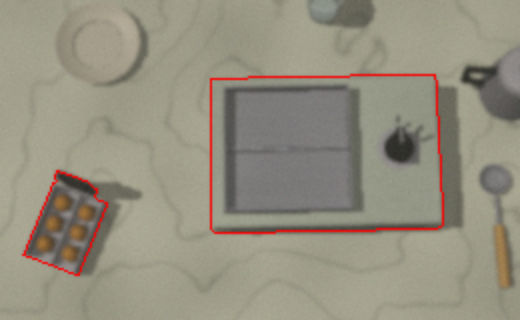

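View pics/fit_side.png

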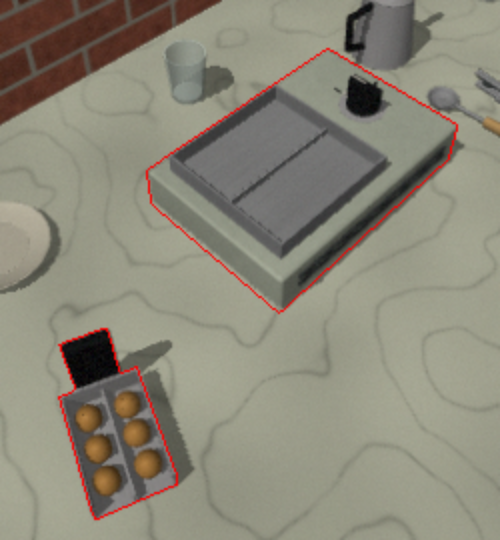

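```bash
python3 -m crank '{"travel":[[2,2,0],[5,5.2,0],[8,8.5,0],[11,12,0],[14,15.5,0],[17,19,0],[20,22.5,0],[23,26,0]],"rot":[[0,0,1],[0,0,3],[0,0,5],[0,0,7],[0,0,9],[0,0,11],[0,0,13],[0,0,16]]}' 1 60
python3 -m crank '{"travel":[[2,4,0],[4,8,0],[6,12.5,0],[7.5,17,0],[8.5,21.5,0],[9.5,26,0],[10,30,0],[10,34,0]],"rot":[[0,0,2],[0,0,4],[0,0,6],[0,0,8],[0,0,10],[0,0,12],[0,0,14],[0,0,16]]}'
```

```text
clock: 1.35
position: [0.4586, -0.3205, 0.3041]
tool_rot: [3.141, -0.0, 0.653]
force: [0.2, -0.2, 0.6]
grip_width: 0.0854
clock: 2.15
position: [0.5579, 0.0198, 0.3039]
tool_rot: [3.141, -0.0, 0.933]
force: [1.4, -0.6, 0.1]
grip_width: 0.0854
```

```bash
python3 -m crank '{"travel":[[-0.5,4.2,0],[-1.2,8.4,0],[-2,12.6,0],[-2.8,16.8,0],[-3.6,21,0],[-4.5,25,-1],[-5.5,28,-2],[-6.1,29.8,-4]],"rot":[[0,0,2],[0,0,4],[0,0,6],[0,0,8],[0,0,10],[0,0,12],[0,0,14],[0,0,15.6]]}'
python3 -m crank '{"travel":[[0,0,0],[0,0,0]],"rot":[[0,0,0],[0,0,0]]}'
python3 - <<'E'
from workcell import bot
from h import *
print(bot.observe()["position"],bot.observe()["tool_rot"],bot.observe()["qpos"])
m=bot.camera_model("wrist");im=bot.grab_frame("wrist")[:,:,::-1].copy()
for p in SCOOP:
    c,s=np.cos(2.776),np.sin(2.776)
    q=np.c_[c*p[:,0]-s*p[:,1]+.4967,s*p[:,0]+c*p[:,1]+.318,p[:,2]+.085]
    for u in project(m,q): 
        if abs(u).max()<2000: cv2.circle(im,tuple(int(v) for v in u),3,(0,0,255),-1)
cv2.imwrite("pics/w1.png",im)
E
```

```text
clock: 2.95
position: [0.4957, 0.319, 0.2645]
tool_rot: [3.141, -0.002, 1.207]
force: [-0.6, -0.8, -1.2]
grip_width: 0.0853
clock: 3.15
position: [0.4966, 0.3158, 0.2637]
tool_rot: [-3.141, 0.001, 1.204]
force: [0.4, 0.6, 0.5]
grip_width: 0.0853
[0.49660461 0.31579039 0.26372652] [-3.14130325e+00  7.14713065e-04  1.20360004e+00] [-0.35783222  0.53904697 -0.44086122  1.72271502  0.27433785  0.94203341
 -1.27398376]
```

View pics/w1.png

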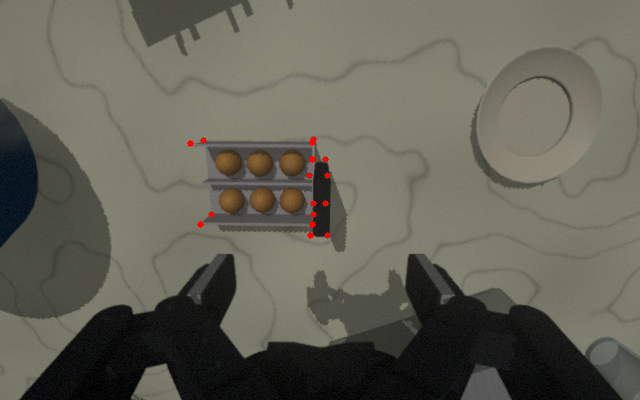

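```bash
python3 -m crank '{"travel":[[0,0.1,-2],[0,0.1,-4.5],[0,0.1,-7],[0,0.1,-9.5],[0,0.1,-11.5],[0,0.1,-12.3],[0,0.1,-12.3]],"rot":[[0,0,0],[0,0,0],[0,0,0],[0,0,0],[0,0,0],[0,0,0],[0,0,0]]}'
python3 -m crank '{"travel":[[0,0,0],[0,0,0],[0,0,0],[0,0,0],[0,0,0],[0,0,0],[0,0,0],[0,0,0]],"rot":[[0,0,0],[0,0,0],[0,0,0],[0,0,0],[0,0,0],[0,0,0],[0,0,0],[0,0,0]]}' -1 70
```

```text
clock: 3.9
position: [0.497, 0.3162, 0.1408]
tool_rot: [-3.141, 0.001, 1.202]
force: [-1.0, -0.5, 0.5]
grip_width: 0.0855
clock: 4.7
position: [0.4968, 0.3171, 0.1413]
tool_rot: [3.141, -0.001, 1.203]
force: [-1.0, -1.2, 6.8]
grip_width: 0.0132
```

```bash
python3 -m crank '{"travel":[[0,0,0.5],[0,0,1.5],[0,0,3],[0,0,5],[0,0,7],[0,0,9],[0,0,10.5],[0,0,11]],"rot":[[0,0,0],[0,0,0],[0,0,0],[0,0,0],[0,0,0],[0,0,0],[0,0,0],[0,0,0]]}'
python3 - <<'E'
from workcell import bot
import cv2
im=bot.grab_frame("wrist")[:,:,::-1].copy();cv2.imwrite("pics/w2.png",im)
print(bot.observe()["qpos"])
E
```

```text
clock: 5.5
position: [0.497, 0.3172, 0.2531]
tool_rot: [3.14, -0.002, 1.203]
force: [0.3, 0.1, -2.7]
grip_width: 0.0135
[-0.36160733  0.55274931 -0.43839172  1.73175334  0.28481202  0.91828416
 -1.28411755]
```

View pics/w2.png

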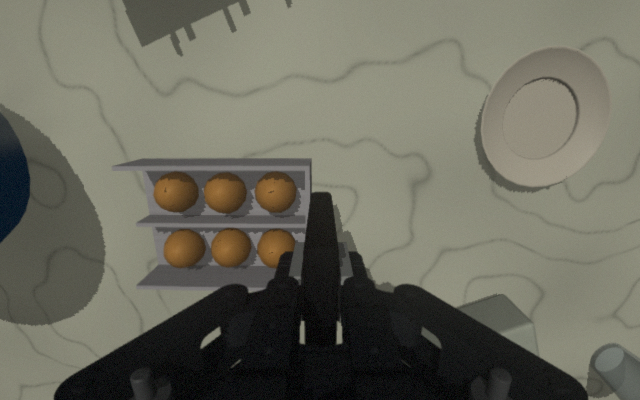

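```bash
python3 -m crank '{"travel":[[0,0,0],[0,0,0.3],[0,-0.3,0.6],[0.2,-0.8,1],[0.4,-1.5,1.4],[0.6,-2.4,1.8],[0.9,-3.4,2],[1.2,-4.5,2.2]],"rot":[[0,0,2],[0,0,6],[0,0,11],[0,0,17],[0,0,23],[0,0,29],[0,0,35],[0,0,41]]}'
python3 -m crank '{"travel":[[0.3,-1.2,0],[0.6,-2.4,0],[0.9,-3.6,0],[1.3,-4.8,0],[1.7,-6,0],[2.1,-7.2,0],[2.4,-8.4,0],[2.7,-9.4,0]],"rot":[[0,0,6],[0,0,12],[0,0,18],[0,0,24],[0,0,30],[0,0,36],[0,0,42],[0,0,48]]}'
python3 -m crank '{"travel":[[0.2,-1,0],[0.5,-1.9,0],[0.7,-2.7,0],[0.8,-3.4,0],[0.8,-4,0],[0.8,-4.4,0],[0.8,-4.4,0],[0.8,-4.4,0]],"rot":[[0,0,6],[0,0,12],[0,0,17],[0,0,20],[0,0,22],[0,0,22.2],[0,0,22.2],[0,0,22.2]]}'
python3 - <<'E'
from workcell import bot
from h import *
print({k:bot.observe()[k] for k in("clock","position","tool_rot","qpos")})
for n in("wrist","side","top"):
    im=bot.grab_frame(n)[:,:,::-1].copy();cv2.imwrite(f"pics/{n}3.png",im)
E
```

```text
clock: 6.35
position: [0.5084, 0.2715, 0.2723]
tool_rot: [-3.14, -0.0, 1.924]
force: [-0.6, 0.6, -2.6]
grip_width: 0.0135
clock: 7.15
position: [0.5355, 0.1771, 0.2721]
tool_rot: [-3.141, -0.001, 2.761]
force: [0.1, -0.3, -2.7]
grip_width: 0.013
clock: 7.95
position: [0.5435, 0.1341, 0.2727]
tool_rot: [3.141, -0.0, -3.14]
force: [0.1, -0.2, -3.1]
grip_width: 0.0133
{'clock': 7.95, 'position': array([0.5435122 , 0.13410411, 0.27271621]), 'tool_rot': array([ 3.14149861e+00, -3.10577374e-04, -3.13966526e+00]), 'qpos': array([ 0.28528443,  0.60056387, -0.91295603,  1.77451821,  0.54439909,
        1.04122965,  0.74293199])}
```

View pics/wrist3.png

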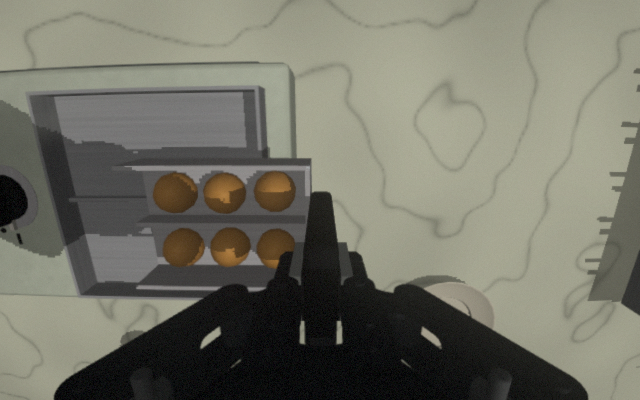

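View pics/side3.png

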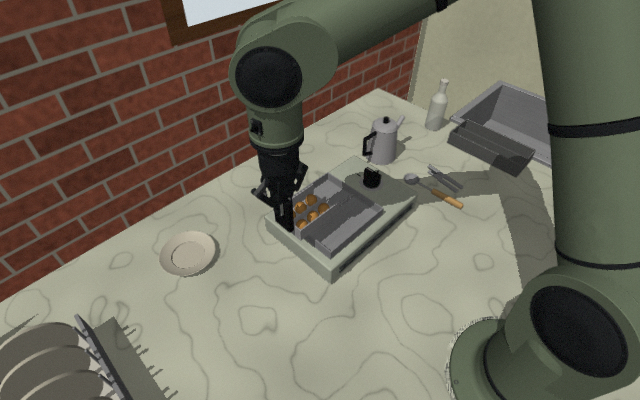

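View pics/top3.png

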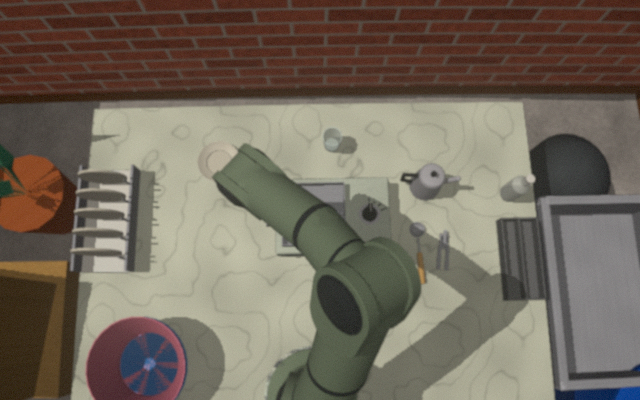

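```bash
python3 - <<'E'
from workcell import bot
from h import *
m=bot.camera_model("wrist");im=cv2.imread("pics/wrist3.png")
o=bot.observe();R=Rn.from_euler("xyz",o["tool_rot"]).as_matrix();p=o["position"]
# scoop axes: x=-toolY, z=-toolZ
S=np.c_[-R[:,1],R[:,0]*0,-R[:,2]];S[:,1]=np.cross(S[:,2],S[:,0])
g=p+R[:,2]*.056;print("nose",g+S@[.131,0,-.082])
for y in(-.044,-.001,.001,.044):
  for q in ([.131,y,-.082],[.007,y,-.082]):
    u=project(m,g+S@np.array(q))[0];cv2.circle(im,tuple(int(v) for v in u),2,(0,0,255),-1)
w=[.5444,-.0724]
for x in(-.095,0,.095):
  for y in(-.035,.155):
    u=project(m,[w[0]+x-y*.0035,w[1]+y,.073+(.01 if x==0 else 0)])[0];cv2.circle(im,tuple(int(v) for v in u),2,(0,255,0),-1)
cv2.imwrite("pics/w3b.png",im)
E
```

```text
nose [0.54390781 0.00333789 0.13488874]
```

View pics/w3b.png

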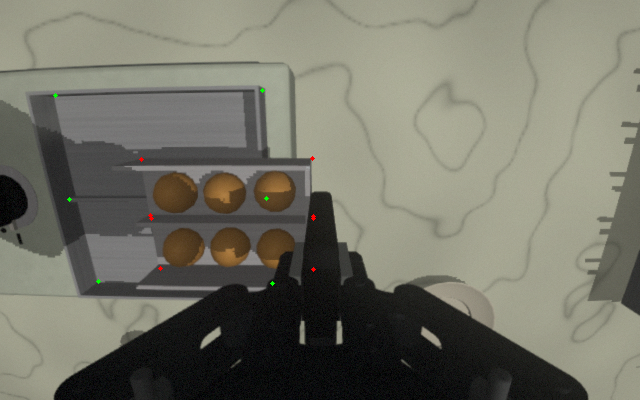

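```bash
python3 -m crank '{"travel":[[0,-0.49,0.2],[0,-0.99,0.38],[0,-1.51,0.54],[0,-2.05,0.69],[0,-2.6,0.82],[0,-3.16,0.92],[0,-3.73,1.0],[0,-4.31,1.08]],"rot":[[2,0,0],[4,0,0],[6,0,0],[8,0,0],[10,0,0],[12,0,0],[14,0,0],[16,0,0]]}'
python3 - <<'E'
from workcell import bot
from h import *
print({k:bot.observe()[k] for k in("clock","position","tool_rot","qpos")})
for n in("wrist",):
    im=bot.grab_frame(n)[:,:,::-1].copy();cv2.imwrite(f"pics/{n}4.png",im)
E
```

```text
clock: 8.9
position: [0.5436, 0.0908, 0.2838]
tool_rot: [2.861, 0.001, -3.139]
force: [0.4, 0.2, -2.1]
grip_width: 0.0131
{'clock': 8.9, 'position': array([0.54360154, 0.09077316, 0.28381563]), 'tool_rot': array([ 2.86125175e+00,  9.89287378e-04, -3.13886340e+00]), 'qpos': array([ 0.59113794,  0.63923193, -1.07241658,  1.81009144,  0.36787155,
        0.91533747,  1.00382792])}
```

View pics/wrist4.png

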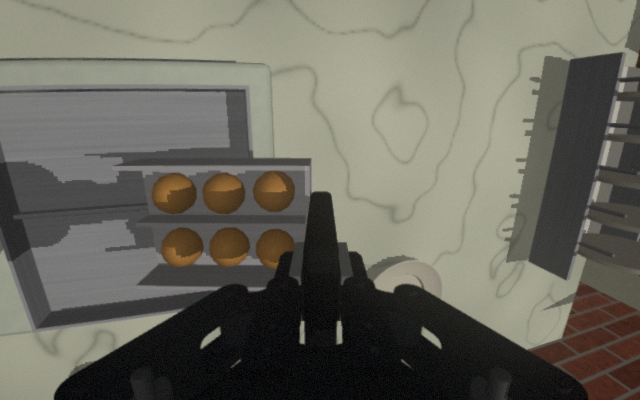

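```bash
python3 -m crank '{"travel":[[0,-0.59,0.09],[0,-1.2,0.17],[0,-1.81,0.22],[0,-1.81,0.22]],"rot":[[2,0,0],[4,0,0],[6,0,0],[6,0,0]]}'
python3 - <<'E'
from workcell import bot
from h import *
for n in("wrist",):
    im=bot.grab_frame(n)[:,:,::-1].copy();cv2.imwrite(f"pics/{n}5.png",im)
E
```

```text
clock: 9.35
position: [0.5438, 0.0716, 0.2854]
tool_rot: [2.758, -0.0, -3.141]
force: [0.7, -0.8, -2.0]
grip_width: 0.0133
```

View pics/wrist5.png

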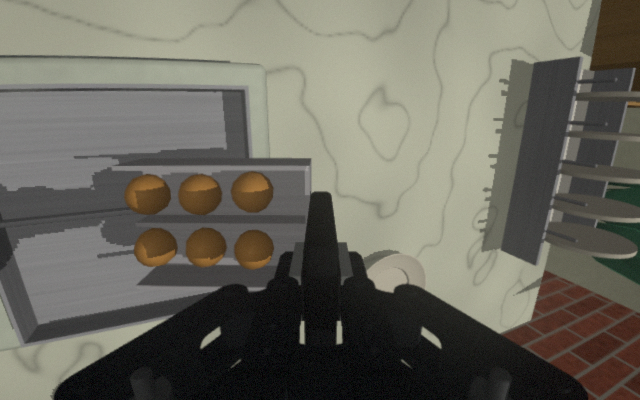

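```bash
python3 -m crank '{"travel":[[0,0,0],[0,0.2,0],[0,0.5,0]],"rot":[[0,0,0],[0,0,0],[0,0,0]]}'
python3 - <<'E'
from workcell import bot
from h import *
for n in("wrist",):
    im=bot.grab_frame(n)[:,:,::-1].copy();cv2.imwrite(f"pics/{n}6.png",im)
E
```

```text
clock: 9.7
position: [0.5436, 0.0785, 0.2861]
tool_rot: [2.758, 0.001, -3.138]
force: [-0.3, -0.5, -2.8]
grip_width: 0.013
```

View pics/wrist6.png

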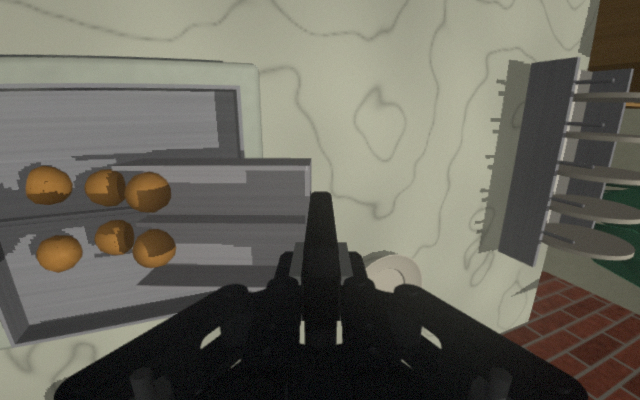

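```bash
python3 -m crank '{"travel":[[0,0.6,0],[0,1.3,0],[0,2,0],[0,2.7,0.2],[0,3.2,0.4],[0,3.2,0.6]],"rot":[[0,0,0],[0,0,0],[0,0,0],[0,0,0],[0,0,0],[0,0,0]]}'
python3 - <<'E'
from workcell import bot
from h import *
for n in("wrist","side"):
    im=bot.grab_frame(n)[:,:,::-1].copy();cv2.imwrite(f"pics/{n}7.png",im)
E
```

```text
clock: 10.35
position: [0.5435, 0.1107, 0.2923]
tool_rot: [2.757, 0.001, -3.138]
force: [-0.7, -0.1, -1.8]
grip_width: 0.0132
```

View pics/wrist7.png

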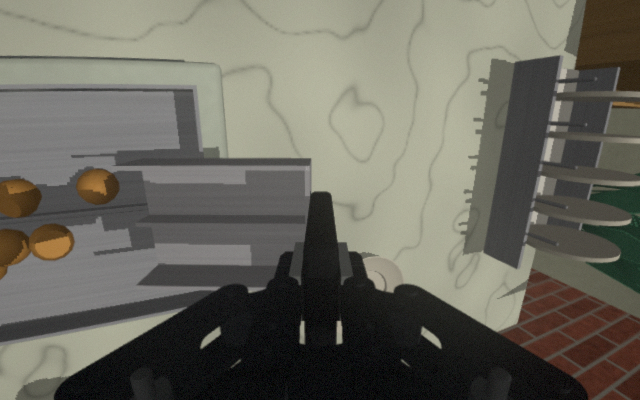

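View pics/side7.png

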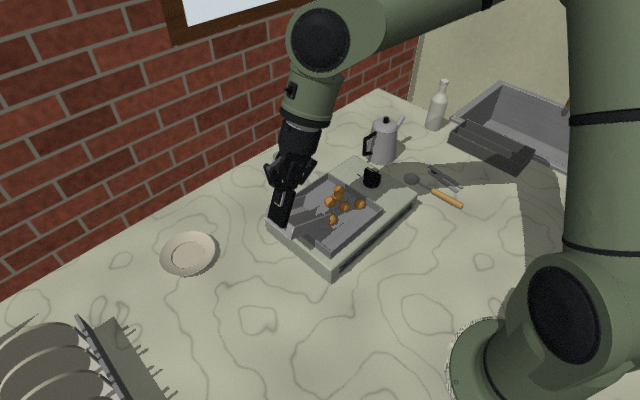

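```bash
python3 -m crank '{"travel":[[0,1,0.5],[0,3,1],[0,6,1.5],[0,9,2],[-0.5,12,2],[-1.5,15,1.5],[-2.5,18,1],[-3.5,20,0]],"rot":[[-1,0,0],[-4,0,0],[-7,0,0],[-10,0,0],[-13,0,0],[-16,0,0],[-19,0,0],[-22,0,0]]}'
python3 -m crank '{"travel":[[-1,1,-2],[-2,2,-4],[-3,2.5,-6],[-3.5,3,-8],[-3.5,3,-8]],"rot":[[0,0,0],[0,0,0],[0,0,0],[0,0,0],[0,0,0]]}'
python3 - <<'E'
from workcell import bot
from h import *
print({k:bot.observe()[k] for k in("clock","position","tool_rot","qpos","force")})
for n in("wrist","side","top"):
    im=bot.grab_frame(n)[:,:,::-1].copy();cv2.imwrite(f"pics/{n}8.png",im)
a=cv2.imread("pics/side8.png")[140:300,240:440];cv2.imwrite("pics/side8z.png",cv2.resize(a,None,fx=3.5,fy=3.5,interpolation=cv2.INTER_CUBIC))
E
```

```text
clock: 11.25
position: [0.5076, 0.3128, 0.293]
tool_rot: [-3.141, 0.002, -3.138]
force: [0.6, 0.6, -2.4]
grip_width: 0.0133
clock: 11.75
position: [0.4721, 0.3404, 0.2104]
tool_rot: [-3.14, -0.002, -3.137]
force: [-0.4, 0.5, -1.5]
grip_width: 0.0133
{'clock': 11.75, 'position': array([0.47206705, 0.34043076, 0.21044582]), 'tool_rot': array([-3.14017365e+00, -2.04094028e-03, -3.13706487e+00]), 'qpos': array([-0.16752449,  0.69867241, -0.82851737,  1.76774639,  0.61685371,
        0.95870637,  0.32399956]), 'force': array([-0.36991912,  0.52868301, -1.54618289])}
```

View pics/wrist8.png

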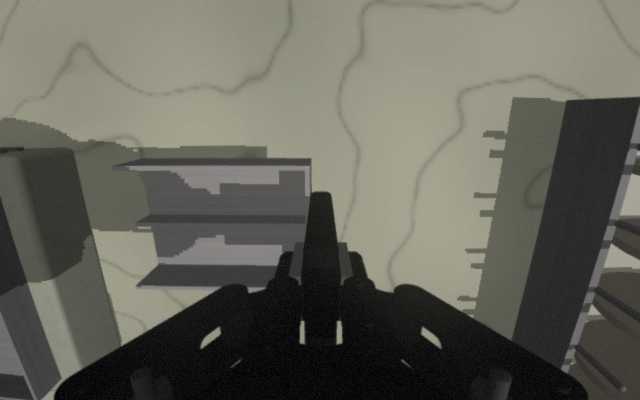

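View pics/side8z.png

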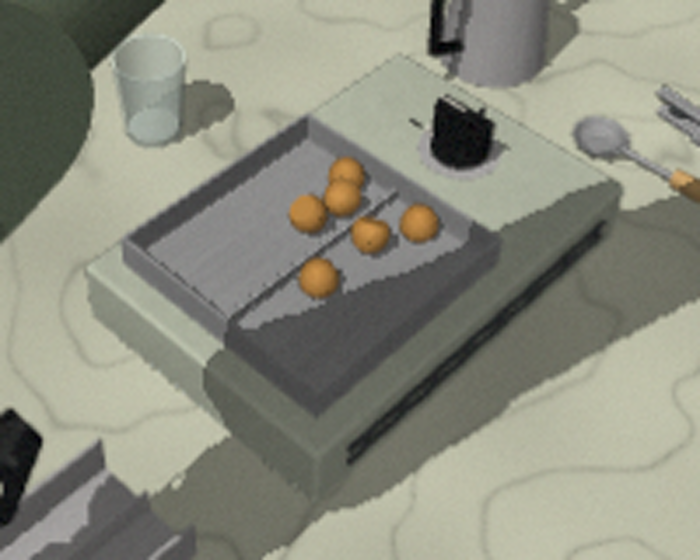

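View pics/top8.png

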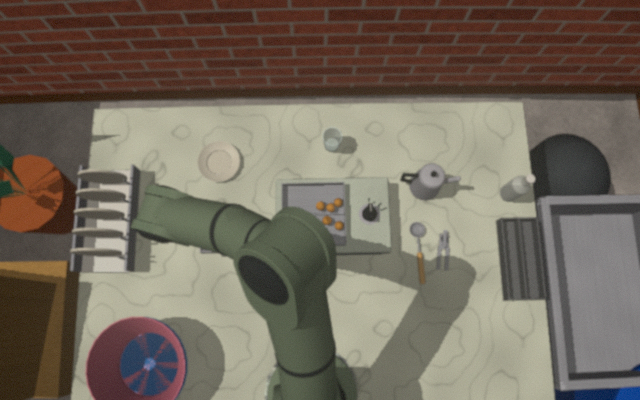

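```bash
python3 -m crank '{"travel":[[0,0,-1.5],[0,0,-3.5],[0,0,-5],[0,0,-6],[0,0,-6.5],[0,0,-6.8],[0,0,-6.9],[0,0,-6.9]],"rot":[[0,0,0],[0,0,0],[0,0,0],[0,0,0],[0,0,0],[0,0,0],[0,0,0],[0,0,0]]}'
```

```text
clock: 12.7
position: [0.4737, 0.3399, 0.1432]
tool_rot: [3.141, 0.0, -3.139]
force: [0.9, -0.6, -1.6]
grip_width: 0.0135
```

```bash
python3 -m crank '{"travel":[[0,0,-0.15],[0,0,-0.25],[0,0,-0.25]],"rot":[[0,0,0],[0,0,0],[0,0,0]]}'
```

```text
clock: 13.0
position: [0.4738, 0.34, 0.1413]
tool_rot: [3.141, 0.001, -3.139]
force: [-2.4, -2.1, 11.0]
grip_width: 0.0134
```

```bash
python3 -m crank '{"travel":[[0,0,0.1],[0,0,0.1],[0,0,0.1],[0,0,0.1],[0,0,0.1],[0,0,0.1]],"rot":[[0,0,0],[0,0,0],[0,0,0],[0,0,0],[0,0,0],[0,0,0]]}' 0.3
python3 -m crank '{"travel":[[0,0,1],[0,0,3],[0,0,6],[0,0,9],[0,0,12],[0,0,14],[0,0,16],[0,0,16]],"rot":[[0,0,0],[0,0,0],[0,0,0],[0,0,0],[0,0,0],[0,0,0],[0,0,0],[0,0,0]]}'
python3 - <<'E'
from workcell import bot
from h import *
for n in("wrist","side"):
    im=bot.grab_frame(n)[:,:,::-1].copy();cv2.imwrite(f"pics/{n}9.png",im)
print(bot.observe()["qpos"])
E
```

```text
clock: 13.6
position: [0.4736, 0.3397, 0.1414]
tool_rot: [-3.142, -0.0, -3.139]
force: [0.3, -0.2, 0.8]
grip_width: 0.0559
clock: 14.4
position: [0.4739, 0.3404, 0.3045]
tool_rot: [3.139, 0.003, -3.139]
force: [0.7, -0.3, 0.5]
grip_width: 0.0552
[-0.11676005  0.59400981 -0.89847662  1.68597681  0.5104257   1.11310123
  0.4089448 ]
```

View pics/wrist9.png

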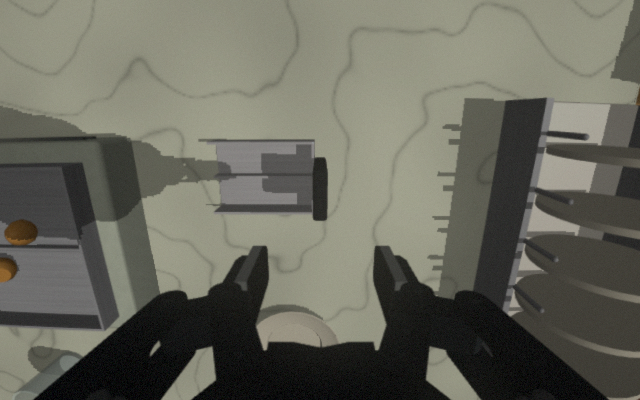

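View pics/side9.png

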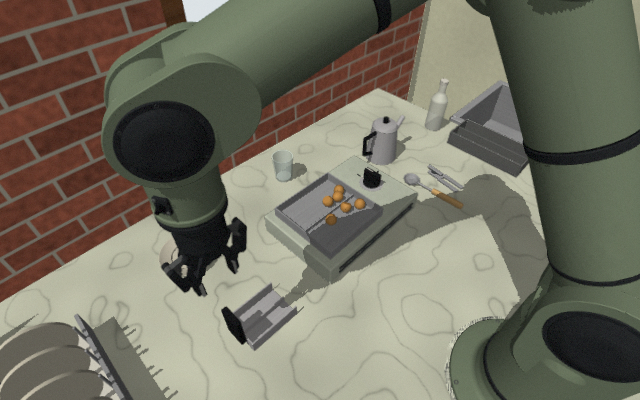

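```bash
python3 - <<'E'
from workcell import bot
from h import *
m=bot.camera_model("top")
for n,u,z in(("pot base",(428,195),.0),("pot top",(431,172),.15),("handle",(404,177),.1),("glass",(332,145),0),("spoonbowl",(417,229),0)): print(n,ray(m,u,z).round(3))
E
```

```text
pot base [ 0.618 -0.393  0.   ]
pot top [ 0.654 -0.373  0.15 ]
handle [ 0.653 -0.299  0.1  ]
glass [ 0.797 -0.08   0.   ]
spoonbowl [ 0.505 -0.35   0.   ]
```

```bash
python3 -m crank '{"travel":[[0.3,-1.5,0],[0.9,-5,0],[1.6,-9,0],[2.3,-13,0],[3,-17,0],[3.7,-21,0],[4.4,-25,0],[5,-29,0]],"rot":[[0,0,0],[0,0,0],[0,0,0],[0,0,0],[0,0,0],[0,0,0],[0,0,0],[0,0,0]]}'
python3 -m crank '{"travel":[[0.4,-4,0],[0.8,-8,0],[1.2,-12,0],[1.6,-16,0],[1.9,-19.5,0],[2.1,-22,0],[2.1,-23.7,0],[2.1,-23.7,0]],"rot":[[0,0,0],[0,0,0],[0,0,0],[0,0,0],[0,0,0],[0,0,0],[0,0,0],[0,0,0]]}'
python3 - <<'E'
from workcell import bot
from h import *
o=bot.observe();print({k:o[k] for k in("clock","position","tool_rot","qpos","force")})
m=bot.camera_model("wrist");im=bot.grab_frame("wrist")[:,:,::-1].copy()
for q in [(.5447,-.1873,.076),(.5447+.026,-.1873+.007,.112),(.5447+.026,-.1873-.007,.112),(.5447-.026,-.1873+.007,.112),(.5447-.026,-.1873-.007,.112)]:
    u=project(m,q)[0];cv2.circle(im,tuple(int(v) for v in u),2,(0,0,255),-1)
cv2.imwrite("pics/w10.png",im)
m=bot.camera_model("side");im=bot.grab_frame("side")[:,:,::-1].copy();cv2.imwrite("pics/side10.png",im)
E
```

```text
clock: 15.3
position: [0.5234, 0.0479, 0.3008]
tool_rot: [-3.142, -0.001, -3.139]
force: [1.2, 1.0, -0.3]
grip_width: 0.0551
clock: 16.1
position: [0.5441, -0.1892, 0.3006]
tool_rot: [3.141, -0.001, -3.141]
force: [-0.4, 0.1, -0.1]
grip_width: 0.0555
{'clock': 16.1, 'position': array([ 0.54413281, -0.18922773,  0.30057926]), 'tool_rot': array([ 3.14142374e+00, -1.20369188e-03, -3.14147967e+00]), 'qpos': array([ 0.83042861,  0.5766225 , -0.8740804 ,  1.70436585,  0.48938162,
        1.09577607,  1.37548397]), 'force': array([-0.44475534,  0.09726973, -0.07088595])}
```

View pics/w10.png

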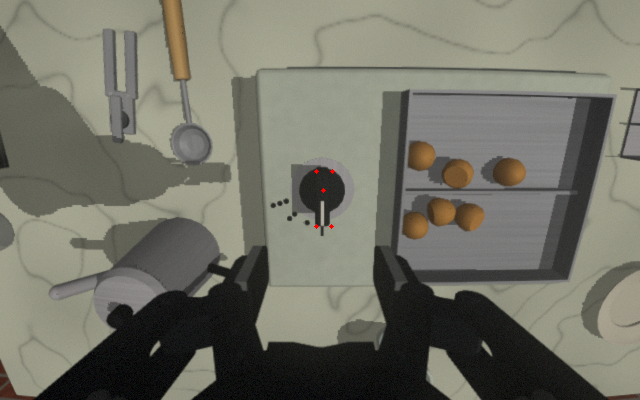

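View pics/side10.png

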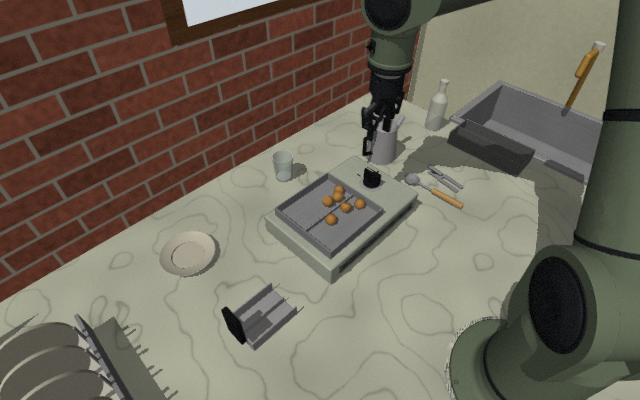

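```bash
python3 -m crank '{"travel":[[0,0,-2],[0,0,-5],[0,0,-8],[0,0,-10.5],[0,0,-12.5],[0,0,-13.8],[0,0,-14.3],[0,0,-14.3]],"rot":[[0,0,0],[0,0,0],[0,0,0],[0,0,0],[0,0,0],[0,0,0],[0,0,0],[0,0,0]]}'
python3 -m crank '{"travel":[[0,0,0],[0,0,0],[0,0,0],[0,0,0],[0,0,0],[0,0,0]],"rot":[[0,0,0],[0,0,0],[0,0,0],[0,0,0],[0,0,0],[0,0,0]]}' -1 60
python3 - <<'E'
from workcell import bot
from h import *
o=bot.observe();print({k:o[k] for k in("clock","position","tool_rot","qpos","force","moment")})
cv2.imwrite("pics/w11.png",bot.grab_frame("wrist")[:,:,::-1])
E
```

```text
clock: 17.0
position: [0.5447, -0.1866, 0.1584]
tool_rot: [3.141, -0.0, -3.138]
force: [0.2, -0.5, 0.1]
grip_width: 0.0555
clock: 17.6
position: [0.5449, -0.1878, 0.1592]
tool_rot: [-3.141, 0.001, -3.139]
force: [-1.4, -2.8, 8.0]
grip_width: 0.0131
{'clock': 17.6, 'position': array([ 0.54486622, -0.18777592,  0.15923781]), 'tool_rot': array([-3.14051514e+00,  9.32424880e-04, -3.13938411e+00]), 'qpos': array([ 0.74371664,  0.74693784, -0.75453507,  1.8163085 ,  0.66839361,
        0.85144463,  1.23367453]), 'force': array([-1.42705883, -2.82089389,  7.9789738 ]), 'moment': array([-0.37788464,  0.37815136,  0.05225923])}
```

View pics/w11.png

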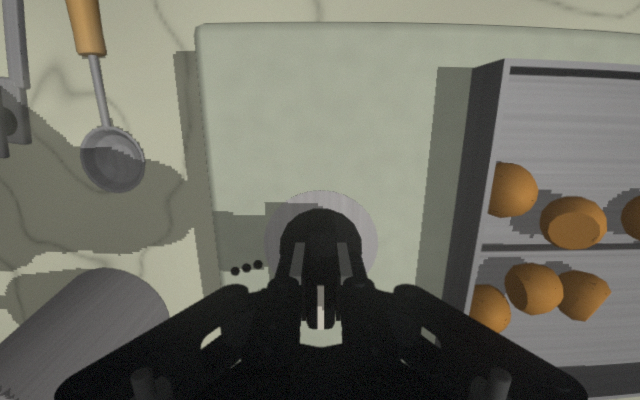

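```bash
python3 -m crank '{"travel":[[0,0,0],[0,0,0],[0,0,0],[0,0,0],[0,0,0],[0,0,0],[0,0,0],[0,0,0]],"rot":[[0,0,-3],[0,0,-8],[0,0,-14],[0,0,-20],[0,0,-26],[0,0,-32],[0,0,-38],[0,0,-42]]}'
python3 - <<'E'
from workcell import bot
o=bot.observe();print({k:o[k] for k in("position","tool_rot","qpos","force","moment")})
E
python3 -m crank '{"travel":[[0,0,0],[0,0,0],[0,0,0],[0,0,0],[0,0,0],[0,0,0],[0,0,0]],"rot":[[0,0,-5],[0,0,-10],[0,0,-15],[0,0,-20],[0,0,-25],[0,0,-29],[0,0,-30]]}'
python3 -m crank '{"travel":[[0,0,0],[0,0,0],[0,0,0]],"rot":[[0,0,0],[0,0,0],[0,0,0]]}'
python3 - <<'E'
from workcell import bot
from h import *
o=bot.observe();print({k:o[k] for k in("position","tool_rot","qpos","force","moment")})
cv2.imwrite("pics/w12.png",bot.grab_frame("wrist")[:,:,::-1])
cv2.imwrite("pics/side12.png",bot.grab_frame("side")[:,:,::-1])
cv2.imwrite("pics/top12.png",bot.grab_frame("top")[:,:,::-1])
E
```

```text
clock: 18.45
position: [0.545, -0.1875, 0.1592]
tool_rot: [3.141, 0.001, 2.407]
force: [-0.9, -0.5, 5.1]
grip_width: 0.0128
{'position': array([ 0.54499207, -0.18751442,  0.1592495 ]), 'tool_rot': array([3.14131454e+00, 1.46817239e-03, 2.40698513e+00]), 'qpos': array([ 0.63170977,  0.6965266 , -0.58016723,  1.82221405,  0.52483447,
        0.77945789,  0.6119071 ]), 'force': array([-0.9301676 , -0.50959159,  5.13092692]), 'moment': array([-0.18957205,  0.21488491,  0.17407223])}
clock: 19.15
position: [0.5452, -0.1875, 0.1592]
tool_rot: [3.14, 0.001, 1.886]
force: [0.2, -1.3, 6.8]
grip_width: 0.0132
clock: 19.45
position: [0.5452, -0.1875, 0.1592]
tool_rot: [3.14, 0.001, 1.889]
force: [0.2, -1.2, 8.5]
grip_width: 0.0133
{'position': array([ 0.54517197, -0.1874574 ,  0.15923993]), 'tool_rot': array([3.14018669e+00, 1.05728446e-03, 1.88871425e+00]), 'qpos': array([ 0.54458292,  0.66978869, -0.4507906 ,  1.82672465,  0.41432492,
        0.73755411,  0.18564321]), 'force': array([ 0.1956859 , -1.22864319,  8.49750754]), 'moment': array([-0.18784136, -0.11548745,  0.15459759])}
```

View pics/w12.png

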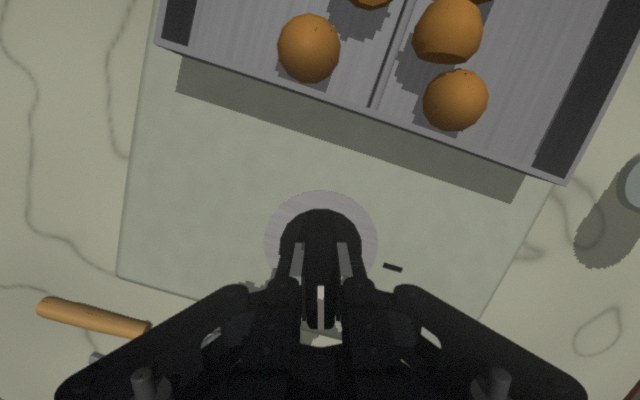

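View pics/side12.png

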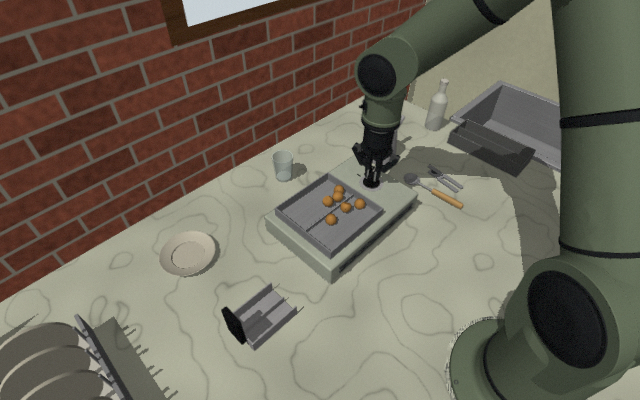

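View pics/top12.png

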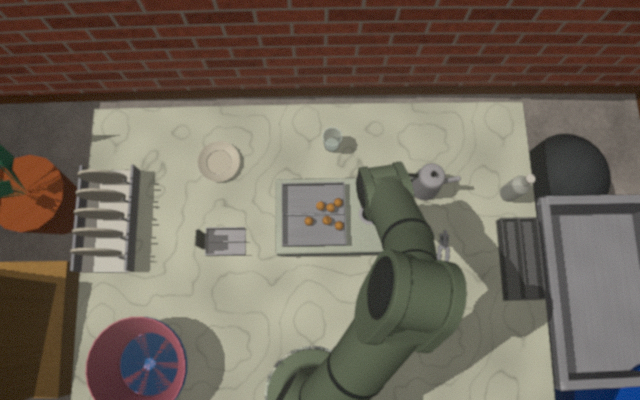

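```bash
python3 - <<'E'
from workcell import bot
from h import *
im=cv2.imread("pics/w10.png") # dial stage; use top12 with fixed camera
im=cv2.imread("pics/top12.png");hs=cv2.cvtColor(im,cv2.COLOR_BGR2HSV)
k=cv2.inRange(hs,(5,120,60),(25,255,255));k[:175]=0;k[260:]=0;k[:,:275]=0;k[:,360:]=0
n,l,s,c=cv2.connectedComponentsWithStats(k);m=bot.camera_model("top")
for i in range(1,n):
    if s[i,4]>8: p=ray(m,c[i],.087);print(s[i,4],c[i].round(1),"local",(p[:2]-[.5444,-.0724]).round(3))
E
```

```text
94 [333.7 204.7] local [ 0.027 -0.005]
42 [320.  205.3] local [0.026 0.037]
45 [308.3 220.6] local [-0.022  0.074]
46 [326.6 220. ] local [-0.021  0.018]
45 [338.6 225.1] local [-0.037 -0.019]
```

```bash
python3 - <<'E'
from workcell import bot
o=bot.observe();print(o["clock"],o["tool_rot"],o["moment"],o["grip_width"])
print(bot.job_done())
E
```

```text
19.6 [3.14012378e+00 1.09432230e-03 1.88873746e+00] [-0.14656951 -0.12937301  0.19925607] 0.013240137581242619
the job is handed in; nothing more can be done
None
```

I poured all six buns into the tray, stood the empty scoop upright on the counter left of the warmer, and handed the job in with the dial gripped at its third click.

- **Buns:** the last pictures showed six in the tray, three in each half. Bun centres, measured from the top camera, were about 20 mm or more from the rib and inside the walls. Two far-half buns touch and were measured as one patch, so their separate positions are estimates. One bun looks tilted.
- **Scoop:** upright on the counter, clear of the warmer and the gripper.
- **Dial:** the grip had turned about 1.255 rad clockwise and still lined up with the pointer. The moment about the dial's axis read 0.15–0.20 N m, close to the spring's 0.17 N m. I had no direct reading of the dial angle; it is inferred from the gripper's turn.
- **Other objects:** nothing touched the pot, saucer, can opener, glass or spoon, and I saw no movement in the pictures. I did not measure their positions.

No check failed or disagreed, and the clock stood at 19.6 s at hand-in.

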